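Trip the hidden latch of the saw's chip tray

ROBOT

A 6-joint arm with a two-finger parallel gripper is mounted at the origin on the work surface. World frame = base frame: x ahead of the robot, y to its left, z up, the work surface at z = 0. Lengths are in m, angles in rad, forces in N, time in s.
With the tool pointing down it reaches from about 0.35 to 0.775 m from the base axis. Payload 5.5 kg.
Tool frame: the origin (TCP) lies at the very end of the fingers, on their centre line; the grasp point (between the pads) lies 19 mm behind it; z points along the fingers, x is the direction in which the jaws open and shut, and the axes are right-handed (so a half turn about z gives the same grasp; the last joint's range is limited). The gripper opens to 85 mm and grips with 20 to 120 N. Pads are 22 mm wide; open, the fingers measure 114 mm over their backs; the gripper's body (76 mm by 85 mm) begins 54 mm behind the grasp point. The pads swing forward as they close: fully open they stand 13 mm farther back than shut.
Start: joints at [-1.409, 0.313, 0.046, 1.304, 0, 1.431], TCP at [0.171, -0.549, 0.231] pointing down, gripper open.
Joint ranges: [-2.76, 2.76], [-0.86, 1.69], [-1.03, 1.26], [-2.2, 2.34], [-1.47, 1.5], [-3.14, 3.14]. Speed limits (rad/s): [2.57, 2.57, 3.14, 3.14, 3.14, 3.14].

INTERFACE

Orientations are given as a unit quaternion [w, x, y, z].
In Python, from workcell import env gives the robot as it stands.
- The arm moves only by the shell command python3 -m inch 'ROWS' [FORCE]. ROWS is JSON, a list of rows, each a list of 7 numbers: the turn, a rotation vector about the tool's x, y, z each as a share of 8 degrees, from -1 to 1, then the shift along the tool's x, y, z each as a share of 0.05 m, from -1 to 1, then the closure, from 0 (fully open) to 1 (shut). A call has 1 to 12 rows; each row shifts and turns the commanded pose from where the row before left it, along the tool's axes as they then stand; what a row does not reach is not made up. A row lasts 1/10 s, in which the tool goes at most 50 mm and 8.59 degrees, less where a joint would pass 70% of its speed; a pose out of reach is approached as far as the arm can. A call with a number of a shift or a turn outside -1 to 1 is refused whole. A call with a gripper value outside its range is refused whole. The fingers move at their own pace and stop on an object; FORCE is the grip in N (left out, the last holds). Time passes only in rows, so rows that do not move let the fingers close. It gives the time, the measured TCP pose, the force and the opening at its end, in the units of the state.
- env.get_state(): the state, without advancing time (a new reading comes with each control period).
- env.read_camera(name): name is "scene" or "top" or "wrist"; returns the picture (480x640x3 uint8, red, green, blue); there is no depth.
- env.calibration(name): a dict with "fx", "fy", "cx", "cy" (pixels), "rvec" (rotation vector, rad) and "tvec" (3), from world to camera coordinates, as OpenCV has them; the wrist camera has in their place "hand_eye" (4x4, takes a point from camera to tool coordinates, whose origin is the TCP and whose axes are the tool frame's). Camera axes: x right, y down, z forward; pixel columns grow to the right and rows downward; lengths in m; the calibration is good to about 2 mm. A picture is of the moment at which its call begins: read the wrist's pose just before it. calibration takes no time and is no camera call.
- env.hand_in(): hands the job in, once; it reports no verdict.
The state is a dict: "clock": time; "joint_pos": joint angles; "qvel": joint speeds; "tau": joint torques, N m; "tcp_pos": TCP position; "orientation": TCP orientation; "wrist_force": force on the tool from outside, world axes, zero at the start; "ft_torque": the same for the moment, N m; "finger_gap": finger opening in m.
Only numpy, scipy, OpenCV 4.12 (cv2) and the standard library are available. Lean on these libraries where they do the work, as an engineer would, in place of code of your own. Each camera call takes 0.05 s, during which the arm holds its last target.

TASK

The chip tray of the green bench saw is held shut by a hidden latch under the slot in its deck. Take the yellow-handled release rod from the stand, feel with it through the slot for the gap that leads to the latch, and press the latch until the tray springs out, never pushing the rod against the saw with more than 20 N. Then hang the rod back in its free hole in the stand, collar down on the plate, and let go; leave everything else on the bench where it is.

Things in the scene. Friction and masses are not known exactly. Their poses are not given: they have to be found in the camera images.
- saw: Green steel base of a bench saw, fixed, 200 (x) x 240 (y) x 110 tall to its flat deck; origin under its centre at bench height; own x points from the tray front to the back, y along the front, z up. On the back half of the deck (own x from +27 mm) stand a vise and a motor block up to 65 mm above it. More than 20 N of the rod on any part of the saw, inside or out, damages it.
- guide_plane (a point): Point straight below the middle of the slot, 26 mm below the deck top, fixed to the saw: the level of the top of a rigid flat steel guide hidden there. It closes the whole slot but for one gap, 9.5 mm long along the slot. Where the gap lies is not known: its centre is up to 17 mm either side of the slot's middle, along the slot.
- latch_plane (a point): Point straight below the middle of the slot, 34 mm below the deck top, fixed to the saw: the level of the flat top of the latch plunger, which sits in the guide's gap (wherever that is) and nearly fills it. It is sprung upwards: about 4 N to start it, about 7 N when it frees the tray after 6 to 7 mm of travel; it stops hard after 14 mm.
- slot (a point): Middle of the access slot, at the deck's top surface (110 mm above the bench), 45 mm in front of the saw's centre. Slot with a white painted frame, 48 mm long along the saw's own y, 11 mm wide along its own x, through a 6 mm deck. The axes are those of the saw.
- tray (a joint): How far the chip tray has come out, m: 0 = latched shut, 0.045 = fully out against its stop. Once the latch trips, a spring drives the tray out (towards the saw's own -x) by itself.
- tray_front (a point): Middle of the top edge of the grey tray front (210 wide, 68 tall, with an orange bar handle), 76 mm above the bench; it moves with the tray.
- rod: Release rod, steel with a yellow square handle, about 120 g, hanging upright in the stand. Origin at the underside of its collar, on its axis; z points up to the handle. Collar 28 across and 4 thick; above it the square handle, 16 x 16 (faces along own x and y) and 44 tall (top 48 above the origin); below it a shaft 7 across with a flat end, its rim rounded by 1 mm, reaching 85 below the origin. The handle is free for fingers to just above the collar.
- rod_tip (a point): End of the rod's shaft, 85 mm below the rod's origin.
- stand: Aluminium tool stand, fixed, 60 (x) x 200 (y) x 100 tall, an 8 mm top plate on two end plates and a base plate 6 mm thick; origin under its centre. Three round holes 12 mm across in the top plate, at own y = -65, 0 and +65 mm. The rod, the awl and the driver hang in them by their collars, in any order; the collars rest on the top plate, 100 mm above the bench.
- hole0 (a point): Centre of the stand's hole at own y = -65 mm, at the plate's top surface.
- hole1 (a point): Centre of the stand's hole at own y = 0 mm, at the plate's top surface.
- hole2 (a point): Centre of the stand's hole at own y = 65 mm, at the plate's top surface.
- awl: Hangs like the rod: round red handle 18 mm across, 44 mm tall; origin at the underside of its collar; bystander.
- driver: Hangs like the rod: round blue handle 18 mm across, 44 mm tall; origin at the underside of its collar; bystander.
- partsbin: Empty blue open bin, 100 x 140 x 60; origin under its centre; bystander.
- spanner: Steel wrench lying flat, about 160 long; bystander.
- oil: White bottle, 56 across, 150 tall, red cap; bystander.
- tin: Steel can, 70 across, 80 tall; bystander.
- collar: Brass ring, 60 across, 20 tall; bystander.
- carton: Cardboard box 90 x 120 x 70; bystander.
Mind the look-alikes: they are no part of the job. What is shaped like the rod but turquoise is not meant. Of the things that look like the stand, the larger one is meant.

How it is judged:
By the outcome, as a careful person would: the job done as asked, in the order asked, and still so for the second after the job is handed in, with the robot touching nothing.
It also fails if it takes over 72 s, if anything falls off the work surface, if the arm or the gripper's body presses on something with over 40 N, if the wrist force passes 120 N, or if a joint passes its speed limit or range.

## Working session

There is one attempt and no reset: what is moved stays moved. The work goes in short steps, Python scripts to look and compute and a shell command to move; the robot and the scene stay as the last step left them, time stands still between calls to the robot, and variables do not carry over. Pictures are saved under pics/ and viewed, and the job is handed in when it is done.

```bash
mkdir -p pics; ls; cat > h.py <<'E'
import numpy as np, cv2
from workcell import env
from scipy.spatial.transform import Rotation as R
def save(name,fn,crop=None,scale=1):
    im=env.read_camera(name); cv2.imwrite(f'pics/{fn}_full.png',im[:,:,::-1])
    return im
def crop(fn,x0,y0,x1,y1,s,out):
    im=cv2.imread(f'pics/{fn}_full.png')[y0:y1,x0:x1]
    cv2.imwrite(f'pics/{out}.png',cv2.resize(im,None,fx=s,fy=s,interpolation=cv2.INTER_CUBIC))
def camT(name,pose=None):
    c=env.calibration(name); K=np.array([[c['fx'],0,c['cx']],[0,c['fy'],c['cy']],[0,0,1]])
    if 'hand_eye' in c:
        p,q=pose; T=np.eye(4);T[:3,:3]=R.from_quat([q[1],q[2],q[3],q[0]]).as_matrix();T[:3,3]=p
        return K,T@np.array(c['hand_eye'])
    Rm=R.from_rotvec(np.array(c['rvec']).ravel()).as_matrix();T=np.eye(4);T[:3,:3]=Rm.T;T[:3,3]=-Rm.T@np.array(c['tvec']).ravel()
    return K,T
def onz(name,uv,z,pose=None):
    K,T=camT(name,pose); d=T[:3,:3]@np.linalg.solve(K,[uv[0],uv[1],1.]);o=T[:3,3]
    return o+d*(z-o[2])/d[2]
def proj(name,P,pose=None):
    K,T=camT(name,pose); p=T[:3,:3].T@(np.array(P)-T[:3,3]); q=K@p; return q[:2]/q[2]
E
python3 - <<'E'
from h import *
print(env.get_state())
save('scene','s0');save('top','t0')
for n in('scene','top','wrist'):print(n,env.calibration(n))
E
```

```text
pics
{'clock': 0.0, 'joint_pos': array([-1.40862295e+00,  3.14040717e-01,  4.49736470e-02,  1.30361726e+00,
        2.03857358e-05,  1.43122743e+00]), 'qvel': array([-1.53137689e-04, -5.59826588e-05, -8.23234609e-04, -3.47835254e-04,
        3.55043629e-04, -1.10309106e-03]), 'tau': array([-3.06259069e-03, -4.80624604e+01,  2.98534226e+01,  1.94665196e-02,
       -2.65806166e-04, -1.05418820e-05]), 'tcp_pos': array([ 0.17080985, -0.54849865,  0.23038377]), 'orientation': array([-6.67212514e-04,  8.05351798e-01, -5.92796416e-01, -6.67886965e-04]), 'wrist_force': array([-0.25960035, -0.8367079 ,  0.02988391]), 'ft_torque': array([ 0.03896793,  0.04216573, -0.01407743]), 'finger_gap': 0.0851902562550166}
scene {'fx': 502.1121985172279, 'fy': 502.1121985172279, 'cx': 313.34225370148664, 'cy': 236.10691914868468, 'rvec': array([ 2.11853621,  1.42460997, -0.47040242]), 'tvec': array([-0.12881707, -0.36088634,  1.44838484])}
top {'fx': 488.8775383953963, 'fy': 488.8775383953963, 'cx': 317.40006393168204, 'cy': 242.31770924097665, 'rvec': array([ 2.13100179, -2.13038515,  0.16199737]), 'tvec': array([-0.07480914,  0.54187682,  1.25525793])}
wrist {'fx': 369.5333498628192, 'fy': 369.5333498628192, 'cx': 318.99327508428786, 'cy': 232.46332404477215, 'hand_eye': array([[ 9.99999779e-01,  5.53542408e-04,  3.68661780e-04,
        -5.50833508e-04],
       [-6.30212205e-04,  9.65786030e-01,  2.59339445e-01,
        -6.57807312e-02],
       [-2.12493016e-04, -2.59339620e-01,  9.65786165e-01,
        -1.42439538e-01],
       [ 0.00000000e+00,  0.00000000e+00,  0.00000000e+00,
         1.00000000e+00]])}
```

View pics/s0_full.png

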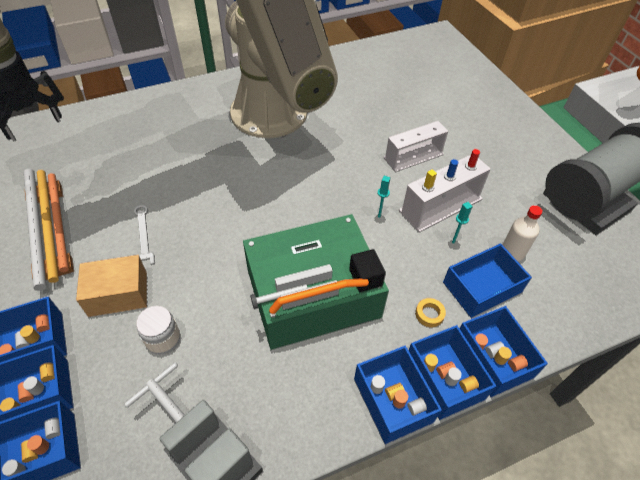

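View pics/t0_full.png

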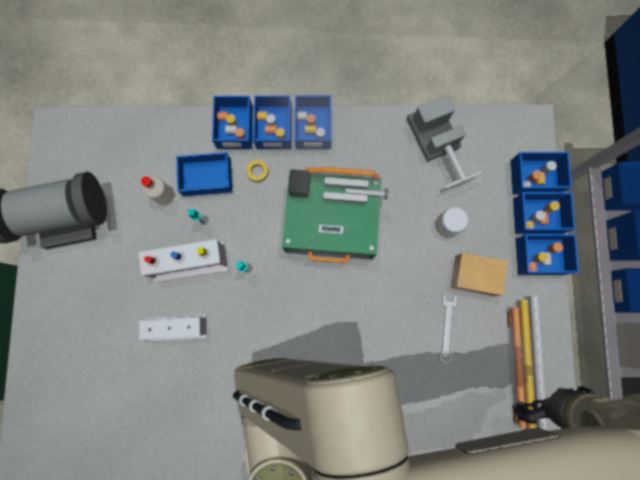

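The scene view shows the saw in the middle, with its slot at (306,246) and the large stand's yellow handle at (430,180). In the top view the slot is at (331,229), and the red, blue and yellow handles are at (150,260), (176,255) and (201,252). I'll enlarge these areas.

```bash
python3 - <<'E'
from h import *
crop('t0',270,155,400,275,6,'t0saw');crop('t0',125,225,255,295,6,'t0stand');crop('s0',380,120,510,250,5,'s0stand');crop('s0',235,205,395,325,5,'s0saw')
E
```

```text
(no output)
```

View pics/t0saw.png

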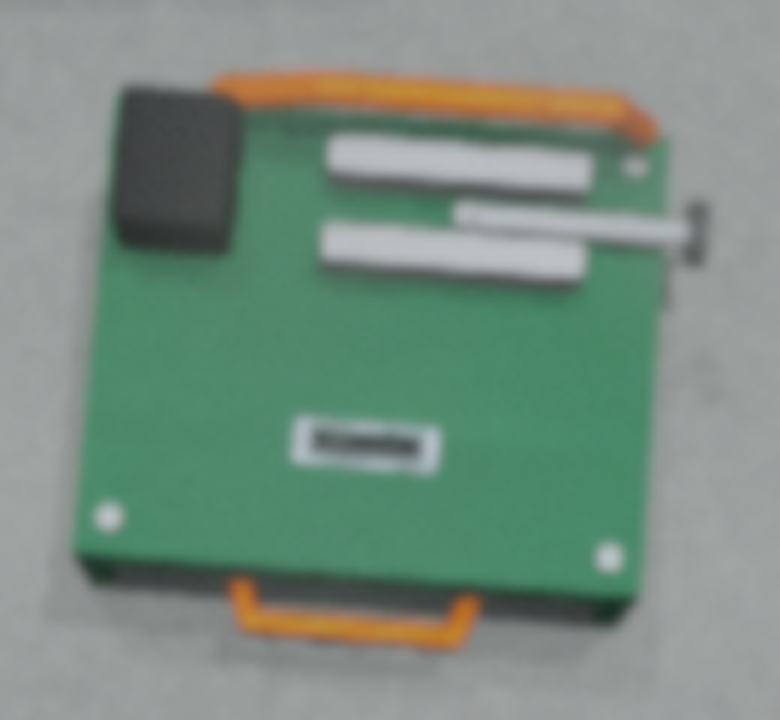

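View pics/t0stand.png

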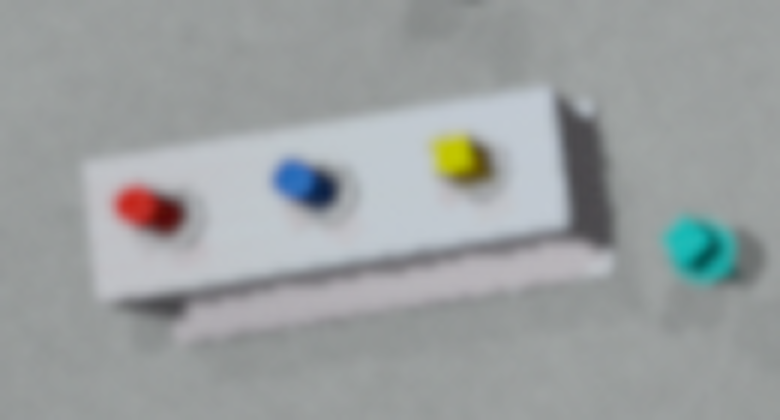

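View pics/s0stand.png

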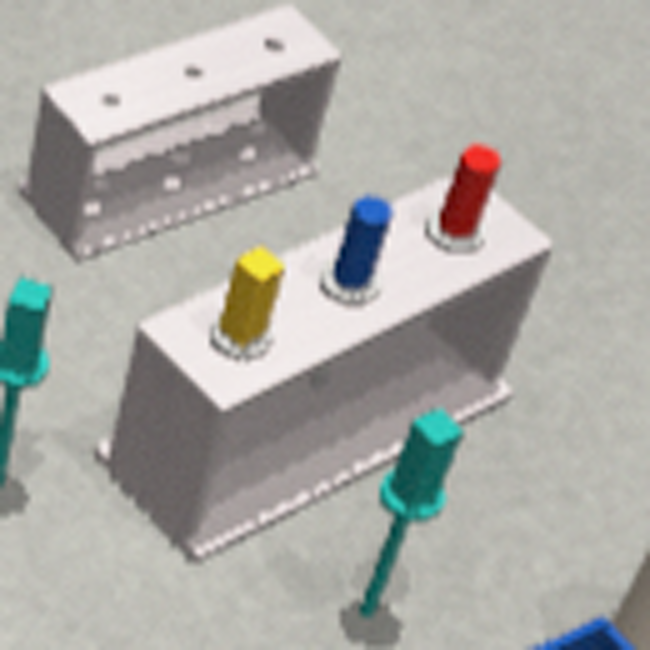

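View pics/s0saw.png

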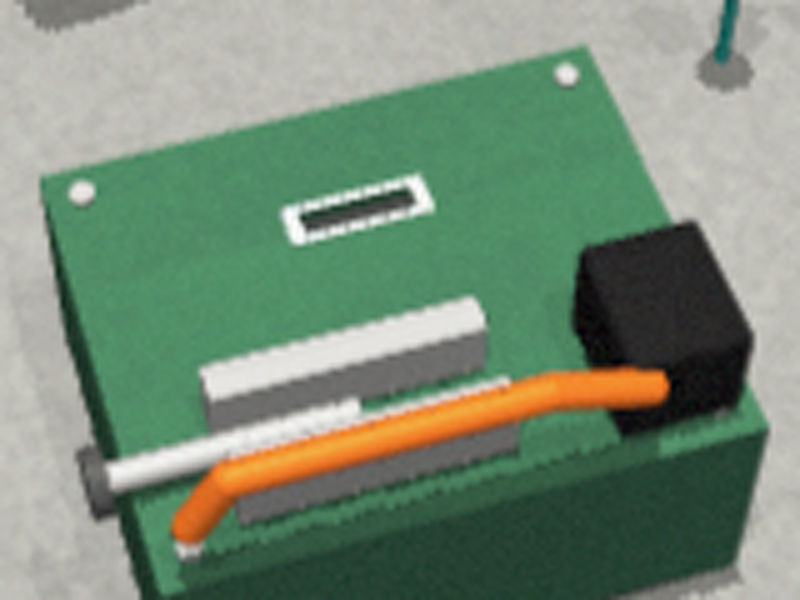

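```bash
python3 - <<'E'
from h import *
t=lambda x0,y0,s,u,v:(x0+(u+.5)/s-.5,y0+(v+.5)/s-.5)
def P(lbl,n,x0,y0,s,u,v,z):
    p=onz(n,t(x0,y0,s,u,v),z);print(lbl,n,p.round(4));return p
for l,u,v in[('FL',78,555),('FR',633,600),('BR',668,138),('slot',366,444),('slotL',311,441),('slotR',423,448)]:P(l,'top',270,155,6,u,v,.11)
for l,u,v in[('FR',43,180),('FL',585,47),('BR',160,595),('BL',767,430),('slot',358,209),('slotR',302,221),('slotL',414,197)]:P(l,'scene',235,205,5,u,v,.11)
for l,u,v in[('c1',85,160),('c2',550,87),('c3',572,225),('c4',97,302)]:P(l,'top',125,225,6,u,v,.1)
for l,u,v in[('c1',140,325),('c2',222,408),('c3',550,243),('c4',468,162)]:P(l,'scene',380,120,5,u,v,.1)
P('rodtop','top',125,225,6,454,155,.148);P('rodtop','scene',380,120,5,262,263,.148);P('rodcol','scene',380,120,5,243,335,.104)
P('driver','top',125,225,6,291,178,.148);P('awl','top',125,225,6,135,205,.148)
P('driver','scene',380,120,5,373,209,.148);P('awl','scene',380,120,5,482,158,.148)
E
```

```text
FL top [0.5189 0.0122 0.11  ]
FR top [ 0.4997 -0.2201  0.11  ]
BR top [ 0.6997 -0.2387  0.11  ]
slot top [ 0.5662 -0.1088  0.11  ]
slotL top [ 0.5675 -0.0856  0.11  ]
slotR top [ 0.5645 -0.1328  0.11  ]
FR scene [ 0.5031 -0.224   0.11  ]
FL scene [0.5214 0.0119 0.11  ]
BR scene [ 0.6994 -0.2416  0.11  ]
BL scene [ 0.72   -0.0043  0.11  ]
slot scene [ 0.5648 -0.11    0.11  ]
slotR scene [ 0.5619 -0.1333  0.11  ]
slotL scene [ 0.5677 -0.0866  0.11  ]
c1 top [0.5099 0.3793 0.1   ]
c2 top [0.5412 0.1827 0.1   ]
c3 top [0.4821 0.1713 0.1   ]
c4 top [0.4495 0.3706 0.1   ]
c1 scene [0.4825 0.1711 0.1   ]
c2 scene [0.5402 0.1804 0.1   ]
c3 scene [0.5076 0.3753 0.1   ]
c4 scene [0.4467 0.3702 0.1   ]
rodtop top [0.5049 0.2102 0.148 ]
rodtop scene [0.5067 0.2097 0.148 ]
rodcol scene [0.5083 0.2089 0.104 ]
driver top [0.4955 0.2763 0.148 ]
awl top [0.4844 0.3394 0.148 ]
driver scene [0.4958 0.273  0.148 ]
awl scene [0.4859 0.337  0.148 ]
```

```bash
cat >> h.py <<'E'
def sim(rows,p=None,q=None):
    s=env.get_state()
    p=np.array(s['tcp_pos'] if p is None else p); q=s['orientation'] if q is None else q
    r=R.from_quat([q[1],q[2],q[3],q[0]])
    for w in rows:
        p=p+r.apply(np.array(w[3:6])*.05); r=r*R.from_rotvec(np.array(w[:3])*np.radians(8))
    return p,r
def yaw(r): x=r.as_matrix()[:,0]; return np.degrees(np.arctan2(x[1],x[0]))
def delta(target,yaw_t):
    s=env.get_state();q=s['orientation'];r=R.from_quat([q[1],q[2],q[3],q[0]])
    tx=np.array([np.cos(np.radians(yaw_t)),np.sin(np.radians(yaw_t)),0]);z=np.array([0,0,-1.]);rt=R.from_matrix(np.c_[tx,np.cross(z,tx),z])
    print('shift shares',(r.inv().apply(np.array(target)-s['tcp_pos'])/.05).round(3),'turn shares',((r.inv()*rt).as_rotvec()/np.radians(8)).round(3),'yaw',yaw(r).round(2),'tcp',s['tcp_pos'].round(4))
E
python3 - <<'E'
from h import *
for n,t,d in[(20,-.51,.93),(20,-.52,.91),(19,-.54,.97)]:
    p,r=sim([[0,0,t,0,-d,0,0]]*n);print(n,t,d,p.round(3),yaw(r))
E
```

```text
20 -0.51 0.93 [0.648 0.159 0.232] 8.891603380471508
20 -0.52 0.91 [0.626 0.148 0.231] 10.491601236636443
19 -0.54 0.97 [0.641 0.153 0.231] 9.371602737445306
```

```bash
python3 - <<'E'
from h import *
for n,t,x,d in[(20,-.51,-.15,.93),(20,-.51,-.18,.93),(20,-.51,-.18,.9)]:
    rows=[[0,0,t,x,-d,0,0]]*n
    p,r=sim(rows);print(n,t,d,x,p.round(3),yaw(r),[np.hypot(*sim(rows[:k])[0][:2]).round(2) for k in range(0,n,4)])
E
```

```text
20 -0.51 0.93 -0.15 [0.533 0.236 0.232] 8.891603380471508 [np.float64(0.57), np.float64(0.56), np.float64(0.55), np.float64(0.55), np.float64(0.56)]
20 -0.51 0.93 -0.18 [0.51  0.252 0.232] 8.891603380471508 [np.float64(0.57), np.float64(0.55), np.float64(0.54), np.float64(0.53), np.float64(0.55)]
20 -0.51 0.9 -0.18 [0.495 0.229 0.232] 8.891603380471508 [np.float64(0.57), np.float64(0.55), np.float64(0.53), np.float64(0.52), np.float64(0.53)]
```

```bash
python3 -m inch '[[0,0,-0.51,-0.15,-0.9,0,0],[0,0,-0.51,-0.15,-0.9,0,0],[0,0,-0.51,-0.15,-0.9,0,0],[0,0,-0.51,-0.15,-0.9,0,0],[0,0,-0.51,-0.15,-0.9,0,0],[0,0,-0.51,-0.15,-0.9,0,0],[0,0,-0.51,-0.15,-0.9,0,0],[0,0,-0.51,-0.15,-0.9,0,0],[0,0,-0.51,-0.15,-0.9,0,0],[0,0,-0.51,-0.15,-0.9,0,0]]'; python3 -m inch '[[0,0,-0.51,-0.15,-0.9,0,0],[0,0,-0.51,-0.15,-0.9,0,0],[0,0,-0.51,-0.15,-0.9,0,0],[0,0,-0.51,-0.15,-0.9,0,0],[0,0,-0.51,-0.15,-0.9,0,0],[0,0,-0.51,-0.15,-0.9,0,0],[0,0,-0.51,-0.15,-0.9,0,0]]'; python3 -c "
from h import *
delta([.506,.21,.23],9.2)"
```

```text
clock: 1.1
tcp_pos: [0.4869, -0.2308, 0.2308]
orientation: [-0.0, 0.962, -0.273, -0.0]
wrist_force: [0.6, -0.4, 0.8]
finger_gap: 0.0854
clock: 1.8
tcp_pos: [0.542, 0.0804, 0.2307]
orientation: [0.0, 1.0, -0.028, -0.0]
wrist_force: [1.3, -0.8, 0.2]
finger_gap: 0.0853
shift shares [-0.863 -2.548  0.015] turn shares [ 0.     0.004 -1.548] yaw -3.18 tcp [0.542  0.0804 0.2307]
```

```bash
python3 -m inch '[[0,0,-0.52,-0.28,-0.85,0,0],[0,0,-0.52,-0.2,-0.85,0,0],[0,0,-0.5,-0.1,-0.8,0,0],[0,0,0,0,0,0,0],[0,0,0,0,0,0,0]]'; python3 -c "
from h import *
s=env.get_state();np.save('w1.npy',np.r_[s['tcp_pos'],s['orientation']])
save('wrist','w1')
delta([.506,.21,.23],9.2)"
```

```text
clock: 2.3
tcp_pos: [0.5111, 0.2044, 0.2308]
orientation: [0.0, 0.997, 0.079, -0.0]
wrist_force: [0.2, -0.1, -0.5]
finger_gap: 0.0854
shift shares [-0.087 -0.145  0.018] turn shares [ 0.004  0.005 -0.027] yaw 8.99 tcp [0.5114 0.2035 0.2309]
```

View pics/w1_full.png

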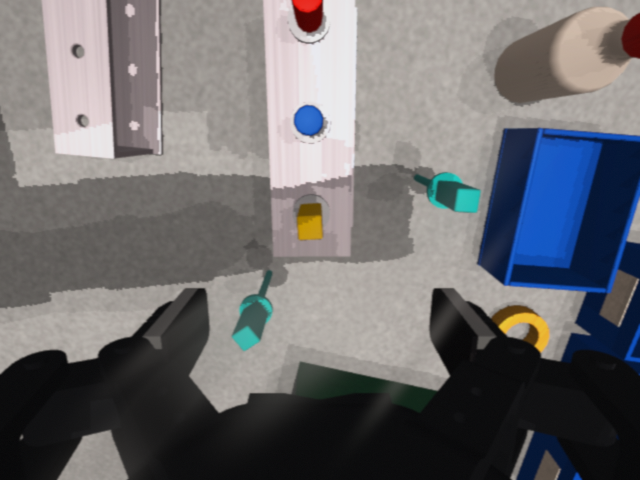

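```bash
python3 -c "
from h import *
crop('w1',250,90,370,270,4,'w1c')"
```

```text
(no output)
```

View pics/w1c.png

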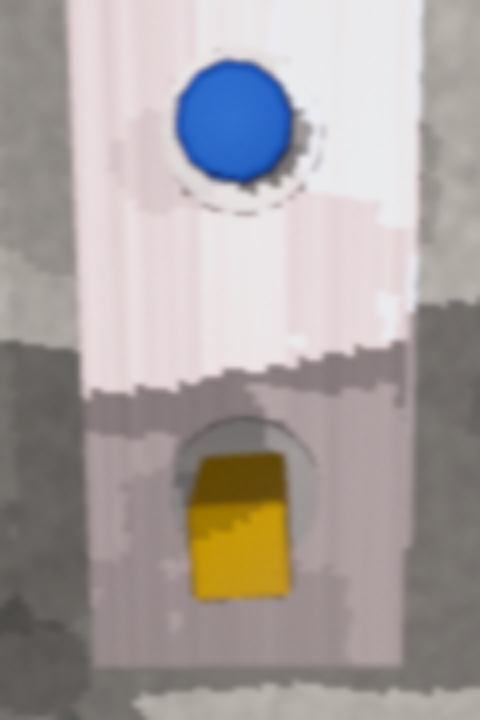

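```bash
python3 - <<'E'
from h import *
w=np.load('w1.npy');pose=(w[:3],w[3:])
f=lambda u,v,z:onz('wrist',(250+(u+.5)/4-.5,90+(v+.5)/4-.5),z,pose)
c=[f(*k,.148) for k in[(188,504),(287,504),(291,595),(196,601)]]
for a in c:print(a.round(4))
print('ctr',np.mean(c,0).round(4))
for i,j in[(0,1),(3,2),(3,0),(2,1)]:
    d=c[j]-c[i];print(np.hypot(d[0],d[1]).round(4),np.degrees(np.arctan2(d[1],d[0])).round(1))
print('collar',f(247,487,.104).round(4),'driver',f(235,121,.148).round(4))
a,b=f(93,666,.1),f(403,666,.1);print(a,b,f(80,330,.1),f(412,330,.1))
delta([.506,.21,.128],9.2)
E
```

```text
[0.4948 0.2184 0.148 ]
[0.5101 0.2208 0.148 ]
[0.5131 0.2064 0.148 ]
[0.4983 0.203  0.148 ]
ctr [0.5041 0.2121 0.148 ]
0.0154 9.1
0.0151 12.9
0.0158 102.8
0.0148 101.7
collar [0.504  0.2133 0.104 ] driver [0.4934 0.276  0.148 ]
[0.47992092 0.17250018 0.1       ] [0.53955435 0.18208026 0.1       ] [0.46935724 0.23658137 0.1       ] [0.52947137 0.24623413 0.1       ]
shift shares [-0.085 -0.146  2.058] turn shares [ 0.004  0.005 -0.027] yaw 8.99 tcp [0.5114 0.2035 0.2309]
```

```bash
python3 - <<'E'
from h import *
delta([.5045,.2115,.109],10.5)
E
```

```text
shift shares [-0.11  -0.181  2.438] turn shares [ 0.004  0.005 -0.189] yaw 8.99 tcp [0.5114 0.2035 0.2309]
```

```bash
python3 -m inch '[[0,0,-0.19,-0.11,-0.18,0.2,0.35],[0,0,0,0,0,0.6,0.4],[0,0,0,0,0,0.6,0.4],[0,0,0,0,0,0.5,0.4],[0,0,0,0,0,0.3,0.4],[0,0,0,0,0,0,0.4]]' 40; python3 - <<'E'
from h import *
delta([.5045,.2115,.109],10.5)
s=env.get_state();np.save('w2.npy',np.r_[s['tcp_pos'],s['orientation']]);save('wrist','w2');print(s['wrist_force'])
E
```

```text
clock: 2.95
tcp_pos: [0.5025, 0.2101, 0.1181]
orientation: [0.0, 0.996, 0.091, -0.003]
wrist_force: [-0.4, 0.2, -0.4]
finger_gap: 0.0511
shift shares [ 0.046 -0.02   0.182] turn shares [ 0.003  0.042 -0.011] yaw 10.41 tcp [0.5025 0.2101 0.1181]
[-0.38031864  0.17960398 -0.37353598]
```

View pics/w2_full.png

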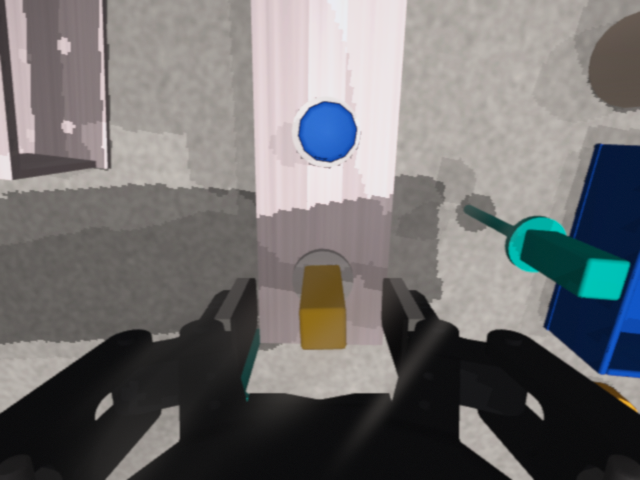

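The handle (323,310) sits between the fingers. The turquoise look-alike is partly hidden behind the left finger, so I'll check how far away it is.

```bash
python3 - <<'E'
from h import *
w=np.load('w1.npy');pose=(w[:3],w[3:])
print(onz('wrist',(247,338),.133,pose),onz('top',(241,267),.133),onz('wrist',(268,275),.0,pose))
delta([.5045,.2115,.109],10.5)
E
python3 -m inch '[[0,0,0,0.04,0,0.08,0.4],[0,0,0,0,0,0,0.4]]'; python3 -c "
from h import *
delta([.5045,.2115,.109],10.5)"
```

```text
[0.47177205 0.11876847 0.133     ] [0.46586615 0.11194053 0.133     ] [0.46981981 0.11470372 0.        ]
shift shares [ 0.023 -0.017  0.216] turn shares [ 0.002  0.025 -0.01 ] yaw 10.42 tcp [0.5035 0.2105 0.1198]
clock: 3.2
tcp_pos: [0.5076, 0.2119, 0.1179]
orientation: [-0.0, 0.996, 0.091, 0.001]
wrist_force: [-0.9, -0.5, 0.4]
finger_gap: 0.0508
shift shares [-0.063 -0.004  0.177] turn shares [-0.    -0.011 -0.005] yaw 10.46 tcp [0.5076 0.2119 0.1179]
```

```bash
python3 -m inch '[[0,0,0,-0.04,0,0.1,0.4],[0,0,0,0,0,0.08,0.4],[0,0,0,0,0,0,0.4],[0,0,0,0,0,0,0.4]]'; python3 -c "
from h import *
delta([.5045,.2115,.109],10.5)"
```

```text
clock: 3.6
tcp_pos: [0.5047, 0.2116, 0.1082]
orientation: [0.0, 0.996, 0.091, -0.0]
wrist_force: [0.1, -0.4, 0.8]
finger_gap: 0.0511
shift shares [-0.004  0.002 -0.016] turn shares [ 0.001  0.001 -0.   ] yaw 10.5 tcp [0.5047 0.2116 0.1082]
```

```bash
python3 -m inch '[[0,0,0,0,0,0,0.7],[0,0,0,0,0,0,1],[0,0,0,0,0,0,1],[0,0,0,0,0,0,1],[0,0,0,0,0,0,1]]' 60; python3 -c "
from h import *
delta([.5045,.2115,.109],10.5)
print(env.get_state()['wrist_force'])"
```

```text
clock: 4.1
tcp_pos: [0.5049, 0.2117, 0.1085]
orientation: [-0.0, 0.996, 0.091, 0.0]
wrist_force: [-0.2, -0.5, 2.6]
finger_gap: 0.0158
shift shares [-0.009  0.002 -0.011] turn shares [-0.    -0.003 -0.001] yaw 10.5 tcp [0.5049 0.2117 0.1085]
[-0.24671341 -0.51004279  2.61979797]
```

```bash
python3 -m inch '[[0,0,0,0,0,-0.2,1],[0,0,0,0,0,-0.5,1],[0,0,0,0,0,-0.6,1],[0,0,0,0,0,-0.6,1],[0,0,0,0,0,-0.4,1],[0,0,0,0,0,-0.2,1],[0,0,0,0,0,0,1],[0,0,0,0,0,0,1]]'; python3 -c "
from h import *
s=env.get_state();np.save('w3.npy',np.r_[s['tcp_pos'],s['orientation']]);save('wrist','w3');save('scene','s3')
delta([.5655,-.109,.23],10.5)
print(env.get_state()['wrist_force'])"
```

```text
clock: 4.9
tcp_pos: [0.5044, 0.2115, 0.2324]
orientation: [0.0, 0.996, 0.091, -0.001]
wrist_force: [0.2, -0.2, -2.8]
finger_gap: 0.0153
shift shares [0.044 6.525 0.036] turn shares [ 0.002  0.02  -0.001] yaw 10.49 tcp [0.504  0.2114 0.2317]
[-0.7754693   0.56249467 -2.10627408]
```

View pics/w3_full.png

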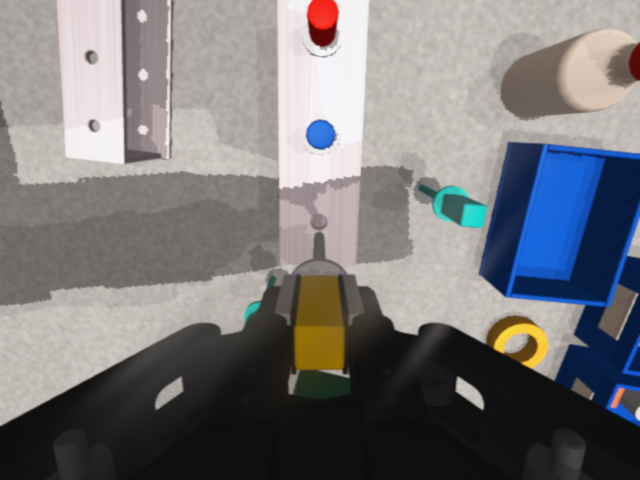

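View pics/s3_full.png

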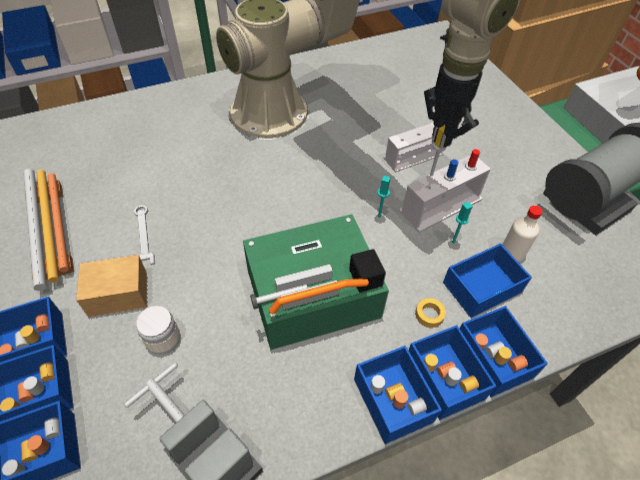

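```bash
python3 -c "
from h import *
crop('w3',270,190,370,300,6,'w3c')"
```

```text
(no output)
```

View pics/w3c.png

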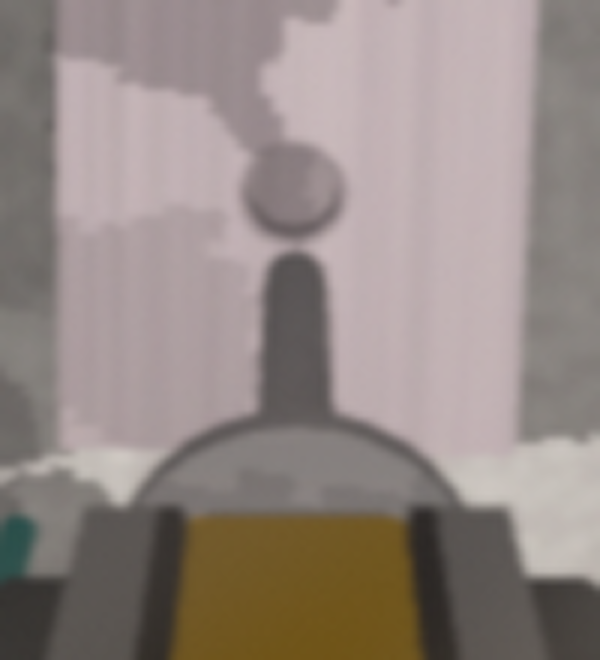

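```bash
python3 - <<'E'
from h import *
w=np.load('w3.npy');pose=(w[:3],w[3:])
r=R.from_quat([*w[4:],w[3]])
f=lambda u,v,z:onz('wrist',(270+(u+.5)/6-.5,190+(v+.5)/6-.5),z,pose)
p=f(295,254,w[2]-.0935)
print('tcp',w[:3],'tip in tool',r.inv().apply(p-w[:3]))
h=f(293,190,.1);print('hole',h, 'w/ depth .092',f(293,190,.092))
E
```

```text
tcp [0.50437266 0.21146361 0.23235924] tip in tool [ 9.21237608e-05 -3.04299484e-03  9.34991655e-02]
hole [0.50384906 0.2124261  0.1       ] w/ depth .092 [0.50417713 0.21055663 0.092     ]
```

```bash
python3 - <<'E'
from h import *
rows=[[0,0,.19,0,.4,0,1]]+[[0,0,.19,.11,.8,0,1]]*7+[[0,0,.19,0.0,.5,0,1]]*2
p,r=sim(rows);print(p,yaw(r))
E
```

```text
[ 0.5653158  -0.13406052  0.23182476] -4.7119408204986115
```

```bash
python3 -m inch '[[0,0,0.19,0,0.4,0,1],[0,0,0.19,0.11,0.8,0,1],[0,0,0.19,0.11,0.8,0,1],[0,0,0.19,0.11,0.8,0,1],[0,0,0.19,0.11,0.8,0,1],[0,0,0.19,0.11,0.8,0,1],[0,0,0.19,0.11,0.8,0,1],[0,0,0.19,0.11,0.8,0,1],[0,0,0.19,0,0.3,0,1],[0,0,0.19,0,0.2,0,1],[0,0,0,0,0,0,1],[0,0,0,0,0,0,1]]'; python3 -m inch '[[0,0,0,0,0,0,1],[0,0,0,0,0,0,1]]'; python3 -c "
from h import *
s=env.get_state();np.save('w4.npy',np.r_[s['tcp_pos'],s['orientation']]);save('wrist','w4')
delta([.5655,-.109,.23],-4.8)
print(env.get_state()['wrist_force'])
crop('w4',250,160,390,300,5,'w4c')"
```

```text
clock: 6.2
tcp_pos: [0.5669, -0.1077, 0.233]
orientation: [-0.0, 0.999, -0.041, -0.0]
wrist_force: [-0.1, 0.5, -1.6]
finger_gap: 0.0151
clock: 6.4
tcp_pos: [0.5673, -0.1075, 0.2335]
orientation: [-0.0, 0.999, -0.04, 0.0]
wrist_force: [-1.5, 0.8, -2.6]
finger_gap: 0.0155
shift shares [-0.034  0.028  0.07 ] turn shares [ 0.001 -0.002  0.024] yaw -4.61 tcp [ 0.5673 -0.1077  0.2335]
[-0.76160354 -0.26653298 -1.01867803]
```

View pics/w4_full.png

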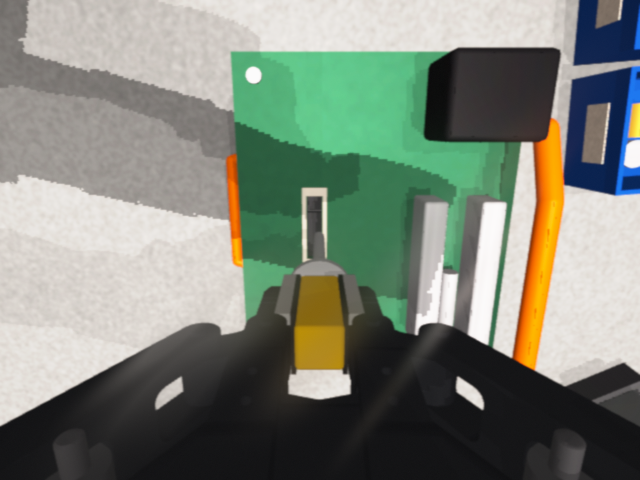

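View pics/w4c.png

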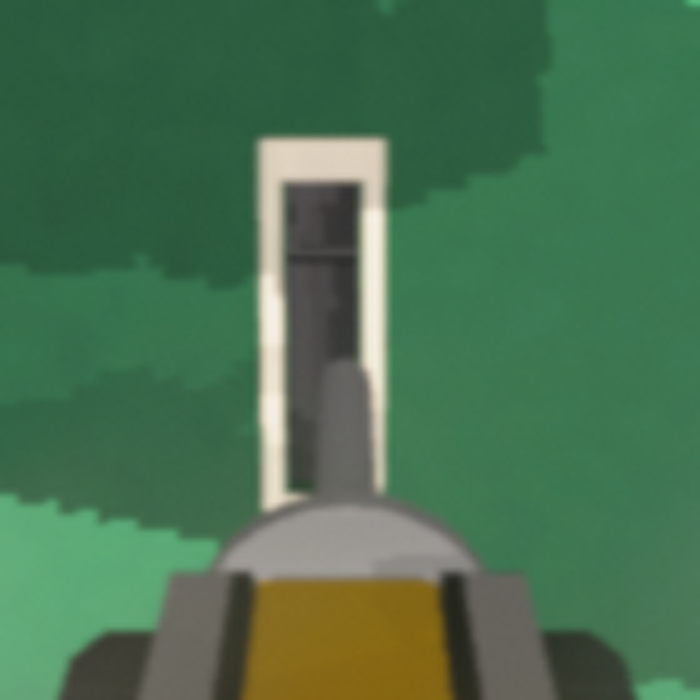

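```bash
python3 - <<'E'
from h import *
w=np.load('w4.npy');pose=(w[:3],w[3:])
r=R.from_quat([*w[4:],w[3]])
f=lambda u,v,z:onz('wrist',(250+(u+.5)/5-.5,160+(v+.5)/5-.5),z,pose)
T=lambda p:(r.inv().apply(p-w[:3])*1000).round(2)
pt=f(344,361,w[2]-.0935);print('tip rim',T(pt))
for n,u,v in[('frame TL',257,138),('TR',388,138),('in TL',283,183),('in TR',361,183),('in BL',287,492),('frame BL',263,512),('fr BR',385,492),('in R@340',363,340),('in L@340',285,340)]:
    p=f(u,v,.11);print(n,p[:2].round(4),T(p))
print('line',T(f(322,255,.104)),T(f(322,255,.084)),T(f(322,255,.076)))
E
```

```text
tip rim [-0.29 -3.16 93.5 ]
frame TL [ 0.5568 -0.0781] [-12.87 -28.45 123.46]
TR [ 0.5756 -0.0797] [  6.03 -28.46 123.47]
in TL [ 0.5599 -0.085 ] [ -9.18 -21.9  123.46]
in TR [ 0.5712 -0.0859] [  2.15 -21.91 123.46]
in BL [ 0.5563 -0.1322] [ -8.96  25.44 123.46]
frame BL [ 0.5524 -0.1351] [-12.64  28.65 123.46]
fr BR [ 0.5712 -0.1334] [  5.92  25.43 123.46]
in R@340 [ 0.5697 -0.1094] [  2.51   1.61 123.46]
in L@340 [ 0.5581 -0.1084] [ -9.08   1.62 123.46]
line [ -3.62 -10.01 129.46] [ -3.88  -5.88 149.46] [ -3.99  -4.23 157.46]
```

```bash
python3 -m inch '[[0,0,0,-0.064,0,0.1,1],[0,0,0,0,0,0.2,1],[0,0,0,0,0,0.15,1],[0,0,0,0,0,0,1],[0,0,0,0,0,0,1]]'; python3 -c "
from h import *
s=env.get_state();np.save('w5.npy',np.r_[s['tcp_pos'],s['orientation']]);save('wrist','w5')
print(s['tcp_pos'],env.get_state()['tcp_pos'])
print(env.get_state()['wrist_force'])
crop('w5',260,150,380,290,5,'w5c')"
```

```text
clock: 6.95
tcp_pos: [0.5638, -0.1086, 0.2103]
orientation: [-0.0, 0.999, -0.041, -0.0]
wrist_force: [0.5, 0.7, -1.7]
finger_gap: 0.0156
[ 0.56380278 -0.10856195  0.21026228] [ 0.56406378 -0.10863343  0.21067357]
[ 0.35701781  0.27748199 -1.63499449]
```

View pics/w5c.png

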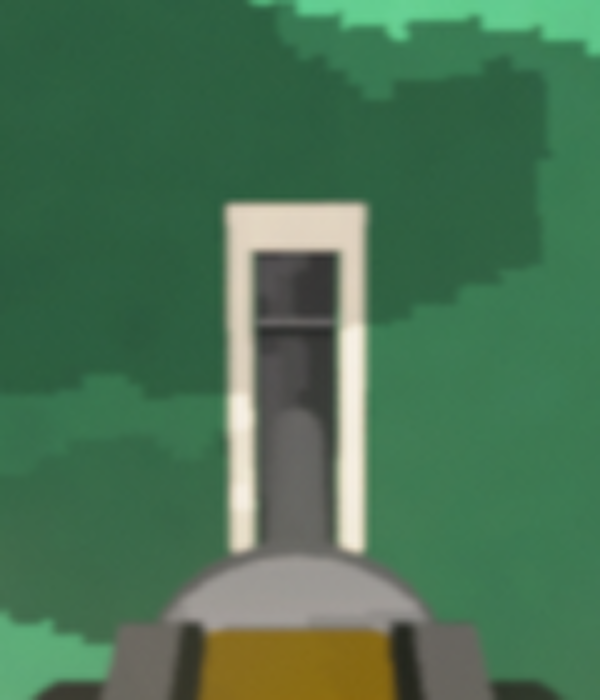

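```bash
python3 - <<'E'
from h import *
im=cv2.imread('pics/w5_full.png')[195:262,306:334].astype(float)
im=np.clip((im-20)*2.8,0,255).astype(np.uint8)
cv2.imwrite('pics/w5e.png',cv2.resize(im,None,fx=9,fy=9,interpolation=cv2.INTER_CUBIC))
w=np.load('w5.npy');pose=(w[:3],w[3:]);r=R.from_quat([*w[4:],w[3]])
f=lambda u,v,z:onz('wrist',(260+(u+.5)/5-.5,150+(v+.5)/5-.5),z,pose)
T=lambda p:(r.inv().apply(p-w[:3])*1000).round(2)
print('tip',T(f(296,410,w[2]-.0935)),'end',T(f(297,252,.11)),'frame',T(f(297,204,.11)),'line',T(f(297,322,.084)),T(f(297,322,.104)), 'sides',T(f(254,300,.11)),T(f(339,300,.11)))
E
```

```text
tip [-2.00e-02 -3.30e+00  9.35e+01] end [ 1.0000e-01 -2.3230e+01  1.0027e+02] frame [ 1.0000e-01 -2.9630e+01  1.0027e+02] line [  0.13  -8.1  126.26] [  0.11 -12.42 106.26] sides [ -5.65 -16.72 100.27] [  5.73 -16.73 100.26]
```

View pics/w5e.png

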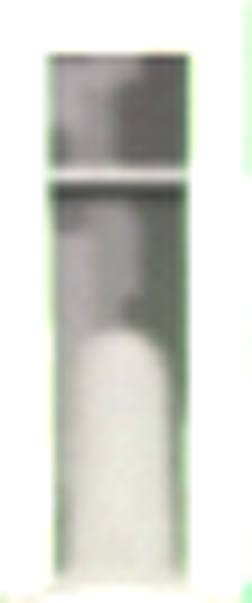

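```bash
python3 -m inch '[[0,0,0,0,-0.17,0,1],[0,0,0,0,-0.17,0,1],[0,0,0,0,0,0,1],[0,0,0,0,0,0.08,1],[0,0,0,0,0,0,1],[0,0,0,0,0,0,1]]'; python3 -c "
from h import *
print(env.get_state()['wrist_force'],env.get_state()['tcp_pos'],env.get_state()['qvel'].round(3))"
```

```text
clock: 7.6
tcp_pos: [0.5654, -0.0917, 0.2066]
orientation: [0.0, 0.999, -0.041, -0.0]
wrist_force: [0.6, -0.5, -1.4]
finger_gap: 0.0154
[ 0.64272631 -0.46448421 -1.41302556] [ 0.56535036 -0.09170127  0.20655169] [-0.002 -0.002  0.004 -0.     0.002  0.001]
```

```bash
python3 -m inch '[[0,0,0,0,0,0.08,1],[0,0,0,0,0,0.1,1],[0,0,0,0,0,0,1]]'; python3 -m inch '[[0,0,0,0,0,0.1,1],[0,0,0,0,0,0.1,1],[0,0,0,0,0,0.08,1],[0,0,0,0,0,0,1],[0,0,0,0,0,0,1]]'
```

```text
clock: 7.9
tcp_pos: [0.5649, -0.0916, 0.1967]
orientation: [-0.0, 0.999, -0.041, -0.001]
wrist_force: [-0.1, 0.8, -1.5]
finger_gap: 0.0148
clock: 8.4
tcp_pos: [0.5654, -0.0916, 0.1836]
orientation: [0.0, 0.999, -0.041, -0.0]
wrist_force: [-0.1, -0.3, -0.7]
finger_gap: 0.015
```

```bash
for i in 1 ; do python3 -m inch '[[0,0,0,0,0,0.08,1],[0,0,0,0,0,0,1],[0,0,0,0,0,0,1]]'; python3 -m inch '[[0,0,0,0,0,0.02,1],[0,0,0,0,0,0,1]]';done
```

```text
clock: 8.7
tcp_pos: [0.5654, -0.0916, 0.1797]
orientation: [0.0, 0.999, -0.041, -0.0]
wrist_force: [-0.4, 0.4, -1.6]
finger_gap: 0.0155
clock: 8.9
tcp_pos: [0.5655, -0.0916, 0.1787]
orientation: [0.0, 0.999, -0.041, 0.0]
wrist_force: [0.4, -0.5, -1.2]
finger_gap: 0.0154
```

```bash
python3 -m inch '[[0,0,0,0,0,0.02,1],[0,0,0,0,0,0,1]]'; python3 -m inch '[[0,0,0,0,0,0.02,1],[0,0,0,0,0,0,1]]'
```

```text
clock: 9.1
tcp_pos: [0.5654, -0.0917, 0.1777]
orientation: [0.0, 0.999, -0.041, -0.0]
wrist_force: [0.2, -0.4, -1.4]
finger_gap: 0.0156
clock: 9.3
tcp_pos: [0.5656, -0.0917, 0.1774]
orientation: [0.0, 0.999, -0.041, 0.0]
wrist_force: [-1.0, 0.0, 2.7]
finger_gap: 0.0155
```

```bash
python3 -m inch '[[0,0,0,0,0.02,0,1],[0,0,0,0,0,0,1]]' | grep -E "tcp|wrist"; python3 -m inch '[[0,0,0,0,0.02,0,1],[0,0,0,0,0,0,1]]'| grep -E "tcp|wrist"
```

```text
tcp_pos: [0.5656, -0.0922, 0.1773]
wrist_force: [-1.2, 2.4, 5.1]
tcp_pos: [0.5655, -0.0927, 0.1773]
wrist_force: [-0.7, 4.1, 6.3]
```

```bash
python3 -m inch '[[0,0,0,0,0.01,-0.03,1],[0,0,0,0,0.02,0,1],[0,0,0,0,0,0.025,1],[0,0,0,0,0,0,1]]' | grep -E "tcp|wrist"; python3 -m inch '[[0,0,0,0,0.01,-0.03,1],[0,0,0,0,0.02,0,1],[0,0,0,0,0,0.03,1],[0,0,0,0,0,0,1]]' | grep -E "tcp|wrist"
```

```text
tcp_pos: [0.5653, -0.0956, 0.177]
wrist_force: [-0.9, -0.0, 1.2]
tcp_pos: [0.5649, -0.0967, 0.1766]
wrist_force: [-0.2, -0.4, -1.7]
```

```bash
python3 -m inch '[[0,0,0,0,0,0.02,1],[0,0,0,0,0,0,1]]' | grep -E "tcp|wrist"; python3 -m inch '[[0,0,0,0,0,0.02,1],[0,0,0,0,0,0,1]]' | grep -E "tcp|wrist"
```

```text
tcp_pos: [0.565, -0.0967, 0.1758]
wrist_force: [-0.0, -0.4, -1.4]
tcp_pos: [0.5651, -0.0967, 0.1749]
wrist_force: [0.4, -1.2, -2.2]
```

```bash
python3 -m inch '[[0,0,0,0,0,0.04,1],[0,0,0,0,0,0,1]]' | grep -E "tcp|wrist"; python3 -m inch '[[0,0,0,0,0,0.04,1],[0,0,0,0,0,0,1]]' | grep -E "tcp|wrist"; python3 -m inch '[[0,0,0,0,0,0.03,1],[0,0,0,0,0,0,1]]' | grep -E "tcp|wrist"
```

```text
tcp_pos: [0.5651, -0.0967, 0.1728]
wrist_force: [-0.3, -0.2, -2.1]
tcp_pos: [0.565, -0.0967, 0.1708]
wrist_force: [0.2, -0.5, -2.0]
tcp_pos: [0.5651, -0.0967, 0.1695]
wrist_force: [-0.4, -0.9, -2.5]
```

```bash
python3 -m inch '[[0,0,0,0,0,0.02,1],[0,0,0,0,0,0,1]]' | grep -E "tcp|wrist"; python3 -m inch '[[0,0,0,0,0,0.02,1],[0,0,0,0,0,0,1]]' | grep -E "tcp|wrist"; python3 -m inch '[[0,0,0,0,0,0.02,1],[0,0,0,0,0,0,1]]' | grep -E "tcp|wrist"
```

```text
tcp_pos: [0.5652, -0.0967, 0.1693]
wrist_force: [-0.4, -1.4, 3.7]
tcp_pos: [0.5652, -0.0968, 0.1685]
wrist_force: [-2.0, -0.5, 6.5]
tcp_pos: [0.5652, -0.0967, 0.1676]
wrist_force: [-2.2, 0.1, 6.6]
```

```bash
python3 -m inch '[[0,0,0,0,0,0.02,1],[0,0,0,0,0,0,1]]' | grep -E "tcp|wrist"; python3 -m inch '[[0,0,0,0,0,0.02,1],[0,0,0,0,0,0,1]]' | grep -E "tcp|wrist"; python3 -m inch '[[0,0,0,0,0,0.02,1],[0,0,0,0,0,0,1]]' | grep -E "tcp|wrist"
```

```text
tcp_pos: [0.5653, -0.0967, 0.1667]
wrist_force: [-2.2, -0.7, 7.3]
tcp_pos: [0.5653, -0.0968, 0.1658]
wrist_force: [-2.3, -0.1, 7.7]
tcp_pos: [0.5652, -0.0967, 0.1647]
wrist_force: [-3.0, -0.0, 7.1]
```

```bash
python3 -m inch '[[0,0,0,0,0,0.02,1],[0,0,0,0,0,0,1]]' | grep -E "tcp|wrist"; python3 -m inch '[[0,0,0,0,0,0.02,1],[0,0,0,0,0,0,1]]' | grep -E "tcp|wrist"; python3 -c "
from h import *
save('scene','s6');crop('s6',215,190,415,340,4,'s6c')"
```

```text
tcp_pos: [0.5652, -0.0967, 0.1634]
wrist_force: [-0.7, -1.3, 5.8]
tcp_pos: [0.5653, -0.0967, 0.162]
wrist_force: [-1.5, -0.6, 5.1]
```

View pics/s6c.png

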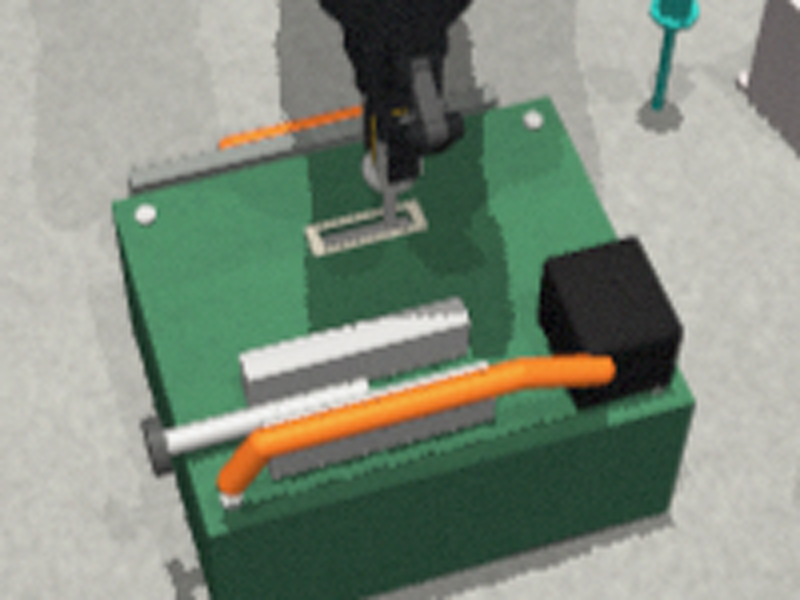

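The tray has sprung out: its grey front edge and orange bar now show in front of the deck. Next I'll withdraw the rod.

```bash
python3 -m inch '[[0,0,0,0,0,-0.1,1],[0,0,0,0,0,-0.2,1],[0,0,0,0,0,-0.2,1],[0,0,0,0,0,-0.2,1],[0,0,0,0,0,-0.3,1],[0,0,0,0,0,-0.3,1],[0,0,0,0,0,-0.2,1],[0,0,0,0,0,0,1],[0,0,0,0,0,0,1]]'; python3 - <<'E'
from h import *
delta([.5042,.2118,.235],9.3)
rows=[[0,0,-.17,0,-.5,0,1]]+[[0,0,-.17,-.11,-.8,0,1]]*7+[[0,0,-.17,0,-.15,0,1]]*2+[[0,0,-.04,0,0,0,1]]
p,r=sim(rows);print(p,yaw(r))
save('scene','s7');crop('s7',215,190,415,340,4,'s7c')
E
```

```text
clock: 14.05
tcp_pos: [0.5651, -0.0965, 0.2364]
orientation: [-0.0, 0.999, -0.041, 0.0]
wrist_force: [0.5, 0.5, -1.5]
finger_gap: 0.0153
shift shares [-1.719 -6.046  0.029] turn shares [-0.    -0.    -1.751] yaw -4.71 tcp [ 0.5651 -0.0965  0.2364]
[0.52329018 0.22244887 0.23643936] 9.214622049934722
```

View pics/s7c.png

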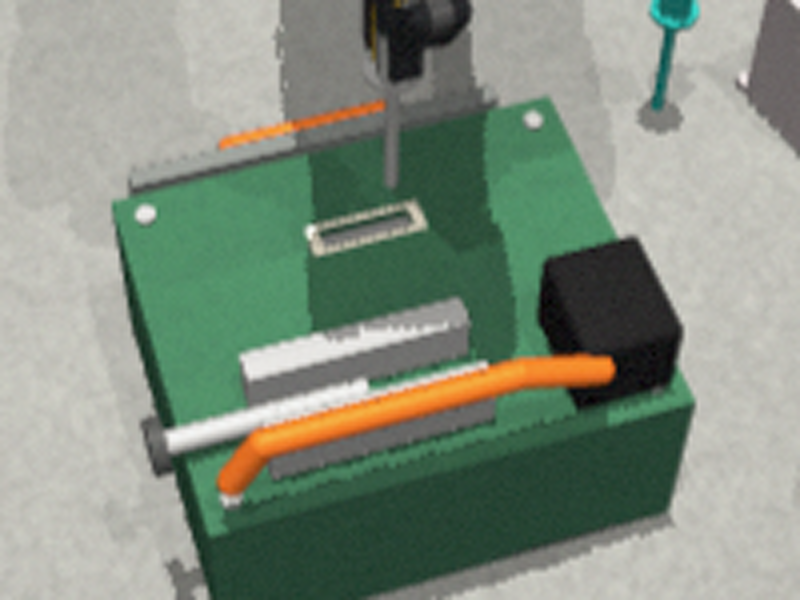

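```bash
python3 -m inch '[[0,0,-0.19,0,-0.5,0,1],[0,0,-0.19,-0.16,-0.8,0,1],[0,0,-0.19,-0.16,-0.8,0,1],[0,0,-0.19,-0.16,-0.8,0,1],[0,0,-0.19,-0.16,-0.8,0,1],[0,0,-0.19,-0.16,-0.8,0,1],[0,0,-0.19,-0.16,-0.8,0,1],[0,0,-0.19,-0.16,-0.8,0,1],[0,0,-0.19,0,0,0,1],[0,0,-0.19,0,0,0,1],[0,0,0,0,0,0,1],[0,0,0,0,0,0,1]]'; python3 - <<'E'
from h import *
delta([.5046,.2117,.232],10.5)
E
```

```text
clock: 15.3
tcp_pos: [0.5049, 0.2053, 0.2362]
orientation: [0.0, 0.996, 0.09, -0.0]
wrist_force: [0.3, -0.2, -1.2]
finger_gap: 0.0156
shift shares [ 0.018 -0.127  0.084] turn shares [ 0.002  0.004 -0.017] yaw 10.37 tcp [0.5049 0.2053 0.2362]
```

```bash
python3 -m inch '[[0,0,-0.01,0.015,-0.127,0.1,1],[0,0,0,0,0,0.3,1],[0,0,0,0,0,0.2,1],[0,0,0,0,0,0,1],[0,0,0,0,0,0,1],[0,0,0,0,0,0,1]]'; python3 - <<'E'
from h import *
s=env.get_state();np.save('w8.npy',np.r_[s['tcp_pos'],s['orientation']]);save('wrist','w8')
crop('w8',270,190,370,300,6,'w8c')
delta([.5046,.2117,.232],10.5)
E
```

```text
clock: 15.9
tcp_pos: [0.5045, 0.2128, 0.2071]
orientation: [-0.0, 0.996, 0.092, 0.0]
wrist_force: [1.0, -0.3, -0.8]
finger_gap: 0.0151
shift shares [-0.003  0.023 -0.497] turn shares [-0.    -0.008  0.007] yaw 10.56 tcp [0.5045 0.2129 0.2072]
```

View pics/w8c.png

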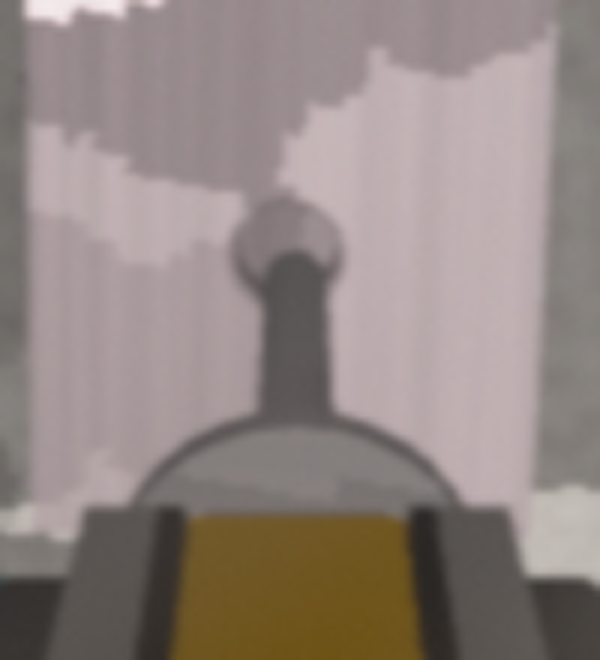

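```bash
python3 - <<'E'
from h import *
w=np.load('w8.npy');pose=(w[:3],w[3:]);r=R.from_quat([*w[4:],w[3]])
f=lambda u,v,z:onz('wrist',(270+(u+.5)/6-.5,190+(v+.5)/6-.5),z,pose)
T=lambda p:(r.inv().apply(p-w[:3])*1000).round(2)
print('tip rim',T(f(296,253,w[2]-.0935)),'hole',T(f(287,248,.1)),f(287,248,.1),'Ltop',T(f(287,197,.1)),'L/R',T(f(232,248,.1)),T(f(343,248,.1)))
E
```

```text
tip rim [ 0.2  -3.16 93.5 ] hole [ -0.84  -0.14 107.05] [0.50373026 0.21283253 0.1       ] Ltop [ -0.84  -6.24 107.05] L/R [ -7.24  -0.14 107.05] [  5.68  -0.14 107.06]
```

```bash
python3 -m inch '[[0,0,0,-0.016,0,0,1],[0,0,0,0,0,0.1,1],[0,0,0,0,0,0.1,1],[0,0,0,0,0,0.1,1],[0,0,0,0,0,0.1,1],[0,0,0,0,0,0,1],[0,0,0,0,0,0,1]]'
```

```text
clock: 16.65
tcp_pos: [0.5032, 0.2127, 0.1862]
orientation: [0.0, 0.996, 0.092, -0.0]
wrist_force: [0.1, 0.1, -1.3]
finger_gap: 0.0155
```

```bash
python3 -m inch '[[0,0,0,0,0,0.2,1],[0,0,0,0,0,0.3,1],[0,0,0,0,0,0.3,1],[0,0,0,0,0,0,1]]'; python3 -m inch '[[0,0,0,0,0,0.3,1],[0,0,0,0,0,0.2,1],[0,0,0,0,0,0.1,1],[0,0,0,0,0,0.04,1],[0,0,0,0,0,0,1],[0,0,0,0,0,0,1]]'
```

```text
clock: 17.05
tcp_pos: [0.5017, 0.2123, 0.1441]
orientation: [0.0, 0.996, 0.092, -0.002]
wrist_force: [0.0, 0.3, -1.9]
finger_gap: 0.0157
clock: 17.65
tcp_pos: [0.5037, 0.2128, 0.115]
orientation: [-0.0, 0.996, 0.092, 0.0]
wrist_force: [0.1, -0.3, -1.1]
finger_gap: 0.0155
```

Free so far. Now I'll lower it the last 6.5 mm until the collar touches.

```bash
python3 -m inch '[[0,0,0,0,0,0.06,1],[0,0,0,0,0,0.05,1],[0,0,0,0,0,0,1],[0,0,0,0,0,0,1]]';python3 -m inch '[[0,0,0,0,0,0.02,1],[0,0,0,0,0,0,1]]'
```

```text
clock: 18.05
tcp_pos: [0.5032, 0.2127, 0.1089]
orientation: [0.0, 0.996, 0.092, -0.0]
wrist_force: [-0.1, -0.2, -2.1]
finger_gap: 0.0151
clock: 18.25
tcp_pos: [0.5035, 0.2127, 0.1085]
orientation: [0.0, 0.996, 0.092, 0.0]
wrist_force: [-1.0, -0.5, 1.9]
finger_gap: 0.0153
```

```bash
python3 -m inch '[[0,0,0,0,0,0,0.7],[0,0,0,0,0,0,0.4],[0,0,0,0,0,0,0.4],[0,0,0,0,0,0,0.4],[0,0,0,0,0,0,0.4]]'; python3 -m inch '[[0,0,0,0,0,-0.2,0.4],[0,0,0,0,0,-0.5,0.4],[0,0,0,0,0,-0.6,0.4],[0,0,0,0,0,-0.6,0.4],[0,0,0,0,0,-0.6,0.4],[0,0,0,0,0,0,0.4],[0,0,0,0,0,0,0.4]]'; python3 - <<'E'
from h import *
save('wrist','w9');save('scene','s9');save('top','t9')
E
```

```text
clock: 18.75
tcp_pos: [0.5033, 0.2127, 0.108]
orientation: [0.0, 0.996, 0.092, 0.0]
wrist_force: [0.2, -0.1, -0.7]
finger_gap: 0.0512
clock: 19.45
tcp_pos: [0.5039, 0.2128, 0.2343]
orientation: [-0.0, 0.996, 0.092, 0.001]
wrist_force: [-0.3, 0.3, -0.6]
finger_gap: 0.0511
```

View pics/w9_full.png

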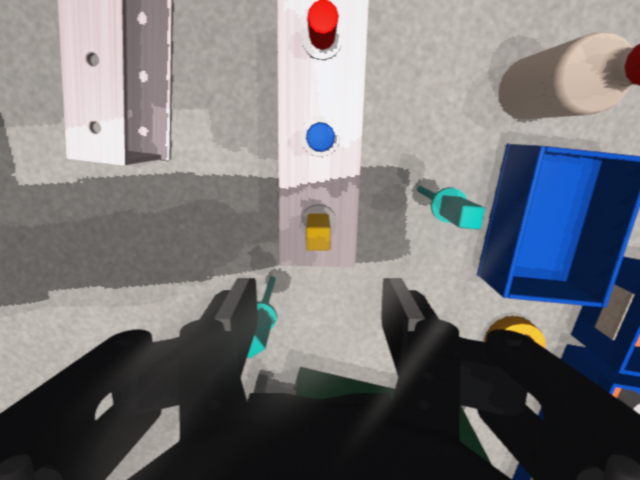

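View pics/s9_full.png

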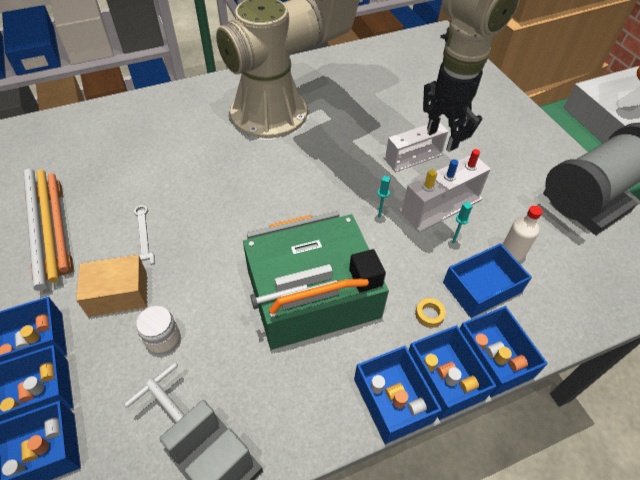

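View pics/t9_full.png

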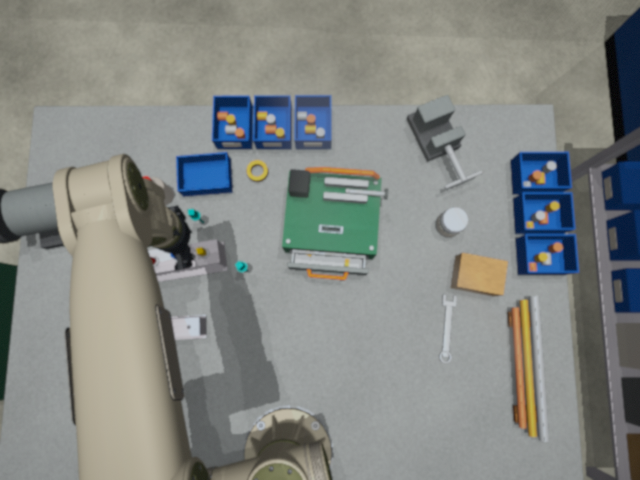

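The wrist view shows the rod upright in its hole (318,235), with the fingers open and clear. The scene view has the yellow handle back at (430,180). In the top view the tray bar has moved from row 258 to about row 274, roughly 40–45 mm, so the tray is out. Nothing else has moved.

```bash
python3 - <<'E'
from h import *
crop('s9',380,120,510,250,5,'s9c')
# tray travel from handle bar, top view, z~.045
a=onz('top',(328,260.5),.05);b=onz('top',(327,276.5),.05);print(np.linalg.norm(a-b))
E
```

```text
0.04222254791646466
```

View pics/s9c.png

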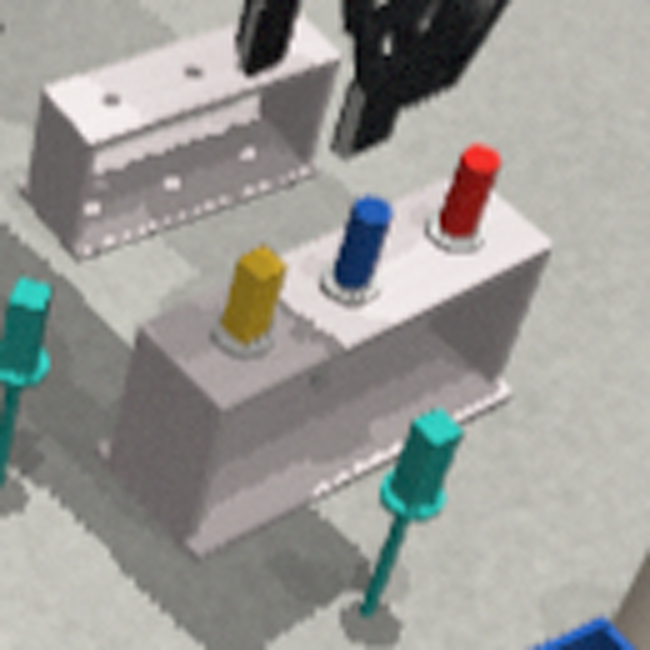

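The rod stands upright with its collar flat on the plate at (243,335) in the crop, the same place as at the start.

```bash
python3 -c "
from workcell import env
print(env.hand_in())"
```

```text
the job is handed in; nothing more can be done
None
```

The tray is out, the rod is back in its own hole in the stand, and the job was handed in at about 19.6 s of the 72 s allowed.

- **Finding the gap:** I felt through the slot with the rod. The tip met the guide at its expected level, and the gap was about 12 mm from the slot's middle, towards the saw's +y.
- **Pressing the latch:** the tray sprang out after roughly 7 mm of travel.
- **Force on the saw:** the highest readings, allowing for the rod's weight, were about 10 N. I only read the force at the end of each short move, so a brief higher peak in between would not have shown.
- **Tray:** it measured about 42 mm out in the top camera, against 45 mm when fully out. That is within what I can read from that picture.
- **Rod:** it hangs upright with its collar on the plate, the fingers are open, and the gripper is about 85 mm above the handle.
- **Everything else:** nothing else on the bench looked moved in the last pictures. The arm hid the awl, the driver and the oil bottle from the top camera, but all three were in place in the scene view.

No check failed. The cameras differed by about 1.5 mm on where the slot was, so I centred the rod using the wrist camera.

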